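# Lift the carrier with the white-capped vial and hold it level

### The job

Two vial carriers stand on the worktop (one of them inside the low steel tray), and one of them holds the only vial with a white cap: take that carrier by its handle, lift it straight off without dragging it along, so that its underside is about 15 cm above the worktop, and hold it there level and still for three seconds for inspection, finishing while you still hold it up. Keep it level all the way so that every vial stays in its socket, leave the other carrier standing where it is, and do not disturb the things around.

Things in the scene. Friction and masses are not known exactly. Their poses are not given: they have to be found in the camera images.
- carrier_blue: Blue carrier: block 88 x 120 x 25 mm (x, y, z) with four sockets 20 mm deep, 23.5 mm wide at x = +-25, y = +-27 mm (three hold vials) and, above its middle, a carrying handle bar along its y axis on end posts at y = +-53 mm. Stands on the worktop or in the steel tray (fixed, rim 24 mm high). Loose, 0.18 to 0.35 kg empty. Origin: centre of underside, z up. Vial caps end 62 mm above the underside.
- carrier_green: Green carrier: block 88 x 120 x 25 mm (x, y, z) with four sockets 20 mm deep, 23.5 mm wide at x = +-25, y = +-27 mm (three hold vials) and, above its middle, a carrying handle bar along its y axis on end posts at y = +-53 mm. Stands on the worktop or in the steel tray (fixed, rim 24 mm high). Loose, 0.18 to 0.35 kg empty. Origin: centre of underside, z up. Vial caps end 62 mm above the underside.
- carrier_blue_handle (a point): middle of the handle bar of the blue carrier, 113 mm above its underside; the bar is flat-sided, 12 mm thick in x, 18 mm tall (104 to 122 mm above the underside), 96 mm of it free between the posts; axes as the carrier's (y along the bar)
- carrier_green_handle (a point): middle of the handle bar of the green carrier, 113 mm above its underside; the bar is flat-sided, 12 mm thick in x, 18 mm tall (104 to 122 mm above the underside), 96 mm of it free between the posts; axes as the carrier's (y along the bar)
- vial_white: the one clear vial with a WHITE cap, 21 mm across, 57 mm tall, 25 g, standing loose in a socket of either carrier, which one varies; origin: centre of its underside (5 mm above the carrier's underside when seated), z up
- vial_black_1: clear vial with a BLACK cap, 21 mm across, 57 mm tall, 25 g, standing loose in a socket of either carrier, which one varies; origin: centre of its underside (5 mm above the carrier's underside when seated), z up
- vial_black_2: clear vial with a BLACK cap, 21 mm across, 57 mm tall, 25 g, standing loose in a socket of either carrier, which one varies; origin: centre of its underside (5 mm above the carrier's underside when seated), z up
- vial_black_3: clear vial with a BLACK cap, 21 mm across, 57 mm tall, 25 g, standing loose in a socket of either carrier, which one varies; origin: centre of its underside (5 mm above the carrier's underside when seated), z up
- vial_black_4: clear vial with a BLACK cap, 21 mm across, 57 mm tall, 25 g, standing loose in a socket of either carrier, which one varies; origin: centre of its underside (5 mm above the carrier's underside when seated), z up
- vial_black_5: clear vial with a BLACK cap, 21 mm across, 57 mm tall, 25 g, standing loose in a socket of either carrier, which one varies; origin: centre of its underside (5 mm above the carrier's underside when seated), z up
- amber_dropper: bystander: small amber dropper bottle with black bulb, 33 mm across, 102 mm tall; origin: centre of underside
- small_beaker: bystander: clear glass beaker, 59 mm across, 71 mm tall; origin: centre of underside
- brown_bottle: bystander: brown bottle with black cap, 62 mm across, 145 mm tall; origin: centre of underside

How it is judged:
By the outcome, as a careful person would: the job done as asked, in the order asked, and still so for the second after the job is handed in, while the arm keeps its last pose, push and grip.
It also fails if it takes over 40 s, if anything falls off the work surface, if the arm or the gripper's body presses on something with over 40 N, if the wrist force passes 120 N, or if a joint passes its speed limit or range.

### The arm

A 6-joint arm with a two-finger parallel gripper is mounted at the origin on a cart in front of the work surface, level with it; the furniture and walls round the work are solid. World frame = base frame: x ahead of the robot, y to its left, z up, the work surface at z = 0. Lengths are in m, angles in rad, forces in N, time in s.
With the tool pointing down it reaches from about 0.25 to 0.8 m from the base axis. Payload 3.9 kg.
Tool frame: the origin (TCP) lies midway between the tips of the shut fingers; the grasp point (between the pads) lies 19 mm behind it; z points along the fingers, y is the line along which they close (so a half turn about z gives the same grasp; the last joint's range is limited). The gripper opens to 85 mm and grips with 20 to 120 N. Pads are 22 mm wide; open, the fingers measure 114 mm over their backs; the gripper's body (76 mm by 85 mm) begins 54 mm behind the grasp point. The pads swing forward as they close: fully open they stand 13 mm farther back than shut.
Start: joints at [1.255, 0.26, -0.138, 1.173, 0, 1.571], TCP at [0.163, 0.499, 0.231] pointing down, gripper open.
Joint ranges: [-2.78, 2.78], [-0.83, 1.72], [-1.28, 1.37], [-1.9, 2.12], [-1.57, 1.48], [-3.14, 3.14]. Speed limits (rad/s): [2.57, 2.57, 3.14, 3.14, 3.14, 3.14].

### API

Orientations are given as a unit quaternion [x, y, z, w].
In Python, from rig import read_state, get_image, calibration, sign_off gives the robot as it stands. The module is installed in compiled form; this text tells all that it offers.
- The arm moves only by the tool send_rows, never from a script. Its arguments are lists of equal length, an entry for each row: "slide": the shift along the tool's x, y, z scaled (see below), a list of three; "dr": the turn, a rotation vector about the tool's x, y, z scaled (see below), a list of three. A call has exactly 10 rows; each row is the pose to reach, as a shift and turn from the pose commanded when the call began, along the tool's axes at that moment, turning the shorter way round; what a row does not reach only later rows make up. The controller multiplies each number of a shift by 400 mm and each number of a turn by 180 degrees. A row lasts 1/12 s, in which the tool goes at most 41.7 mm and 7.16 degrees, less where a joint would pass 70% of its speed; a pose out of reach is approached as far as the arm can. A call with a number of a shift or a turn outside -1 to 1 is refused whole. A call with a gripper value outside its range is refused whole. "grip" is the opening, from 0 (shut) to 1 (fully open), set as the call begins (left out, the last holds). The fingers move at their own pace and stop on an object; "grip_force" is the grip in N (left out, the last holds). Time passes only in rows, so rows that repeat a pose let the fingers close, or fill a call up. It gives the time, the measured TCP pose, the force and the opening at its end, in the units of the state.
- read_state(): the state, without advancing time (a new reading comes with each control period).
- get_image(name): name is "side" or "top"; returns the picture (480x640x3 uint8, blue, green, red); there is no depth.
- calibration(name): a dict with "mtx" (3x3 intrinsics, pixels), "D" ([k1, k2, p1, p2, k3] as OpenCV has them; the pictures are not rectified), "cam_to_world" (4x4, takes a point from camera to world coordinates). Camera axes: x right, y down, z forward; pixel columns grow to the right and rows downward; lengths in m; the calibration is good to about 2 mm. A picture is of the moment at which its call begins. calibration takes no time and is no camera call.
- sign_off(): hands the job in, once; it reports no verdict.
The state is a dict: "clock": time; "qpos": joint angles; "qvel": joint speeds; "tau": joint torques, N m; "eef_pos": TCP position; "orientation": TCP orientation; "wrist_force": force on the tool from outside, world axes, zero at the start; "wrist_torque": the same for the moment, N m; "opening": finger opening in m.
Only numpy, scipy, OpenCV 4.12 (cv2) and the standard library are available. Lean on these libraries where they do the work, as an engineer would, in place of code of your own. Each camera call takes 0.05 s, during which the arm holds its last target. There are 200 camera calls.

## Working session

There is one attempt and no reset: what is moved stays moved. The work goes in short steps, Python scripts to look and compute and a tool call to move; the robot and the scene stay as the last step left them, time stands still between calls to the robot, and variables do not carry over. Pictures are saved under pics/ and viewed, on a budget of 10 in all, crops included, one or two more only if the job needs it, and the job is handed in when it is done.

Besides the shell and the picture viewer there is one more tool, called as name(argument=value, ...) on one line, values as JSON. send_rows: Moves the arm, as the interface text tells. Shifts and turns lie within -1 to 1; 1 stands for 400 mm of shift or 180 degrees of turn. Its arguments: {"type":"object","properties":{"slide":{"type":"array","items":{"type":"array","items":{"type":"number","minimum":-1,"maximum":1}}},"dr":{"type":"array","items":{"type":"array","items":{"type":"number","minimum":-1,"maximum":1}}},"grip":{"type":"number"},"grip_force":{"type":"number"}},"required":["slide","dr"]}

```bash
mkdir -p pics
python3 - <<'E'
from rig import *
import cv2
for n in("top","side"):
    cv2.imwrite(f"pics/{n}1.png",get_image(n)); c=calibration(n); print(n,c["mtx"].round(1).tolist(),c["D"],c["cam_to_world"].round(3).tolist())
s=read_state();print(s["clock"],s["eef_pos"],s["orientation"],s["opening"])
E
```

```text
top [[535.8, 0.0, 319.3], [0.0, 535.8, 244.8], [0.0, 0.0, 1.0]] [-0.11253768  0.          0.          0.          0.        ] [[-0.006, -0.983, 0.184, 0.397], [-1.0, 0.003, -0.02, -0.273], [0.019, -0.185, -0.983, 1.064], [0.0, 0.0, 0.0, 1.0]]
side [[498.8, 0.0, 321.5], [0.0, 498.8, 243.6], [0.0, 0.0, 1.0]] [-0.03597127  0.          0.          0.          0.        ] [[0.928, -0.213, 0.304, 0.26], [-0.371, -0.49, 0.789, -1.04], [-0.019, -0.845, -0.534, 0.603], [0.0, 0.0, 0.0, 1.0]]
0.1 [0.16286924 0.49844295 0.23055234] [ 1.57243638e-01  9.87559441e-01 -8.77888667e-04 -1.33032626e-04] 0.08571835077038484
```

View pics/top1.png

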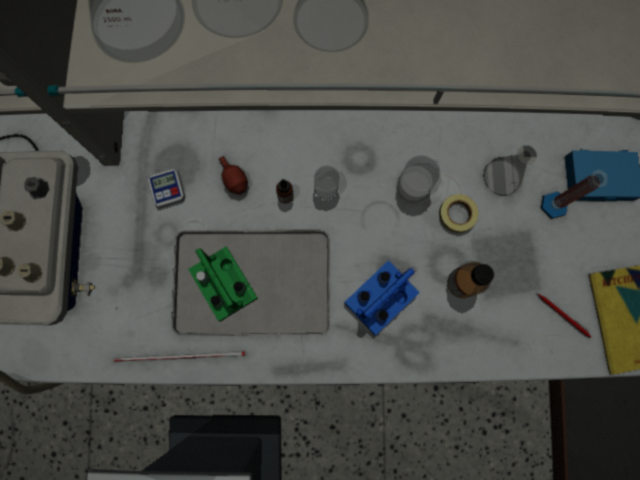

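View pics/side1.png

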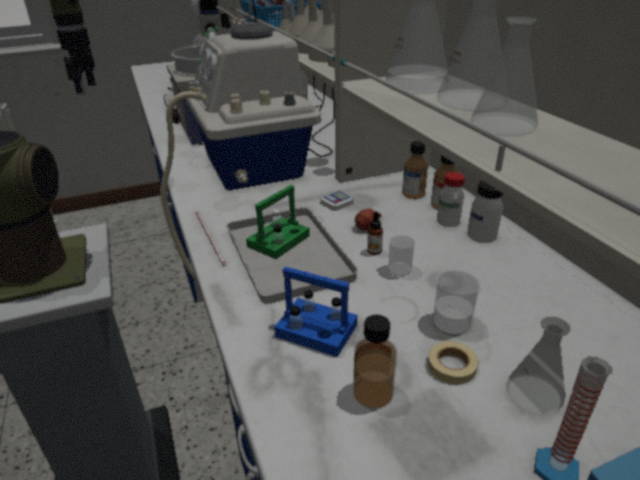

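The top view shows the white cap at about (200,276) on the green carrier, which stands in the tray. The blue carrier is at about (382,297). I'll enlarge the green carrier next.

Run:
```python
import cv2
a=cv2.imread("pics/top1.png")[225:345,165:265]
b=cv2.imread("pics/side1.png")[180:260,240:320]
a=cv2.convertScaleAbs(cv2.resize(a,(500,600),interpolation=2),alpha=1.5)
b=cv2.convertScaleAbs(cv2.resize(b,(300,300),interpolation=2),alpha=1.5)
import numpy as np
c=np.zeros((600,800,3),np.uint8);c[:,:500]=a;c[:300,500:]=b
cv2.imwrite("pics/crop1.png",c)
```

```text
(no output)
```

View pics/crop1.png

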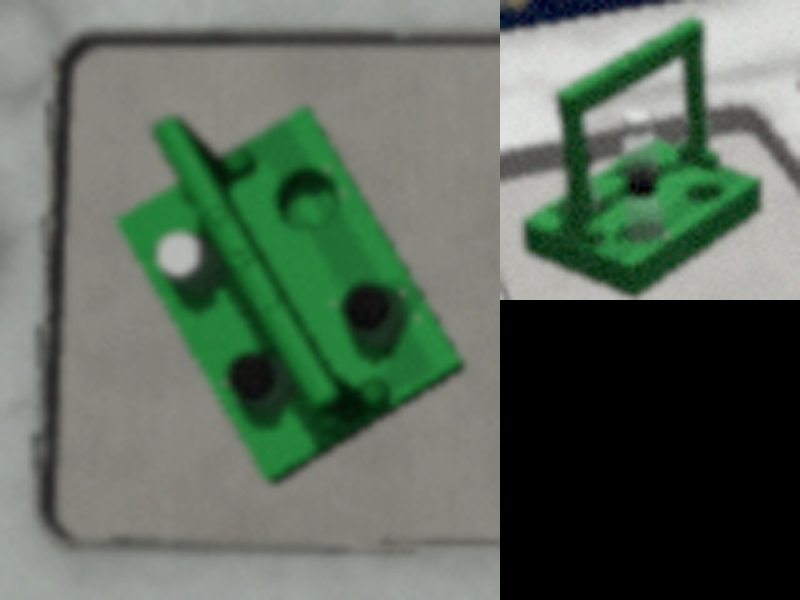

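Crop corners of the green block top are about (310,107), (462,367), (272,480) and (120,218). The handle top runs from (168,123) to (322,400). The white cap is confirmed at (180,254). In the side inset the handle top runs from (565,97) to (697,24). I'll fit the pose from these.

```bash
cat > h.py <<'E'
import numpy as np,cv2
from rig import *
from scipy.spatial.transform import Rotation as R
from scipy.optimize import least_squares
def proj(n,P):
    c=calibration(n);T=np.linalg.inv(c["cam_to_world"])
    return cv2.projectPoints(np.array(P,float),cv2.Rodrigues(T[:3,:3])[0],T[:3,3],c["mtx"],c["D"])[0][:,0]
E
python3 - <<'E'
from h import *
tp=np.array([(310,107),(462,367),(272,480),(120,218),(168,123),(322,400),(180,254)])/5+[165,225]
tm=[(44,60,25),(44,-60,25),(-44,-60,25),(-44,60,25),(0,57,122),(0,-57,122),(-25,27,62)]
sp=np.array([(565-500,97),(697-500,24)])/3.75+[240,180]
sm=[(0,-57,122),(0,57,122)]
def W(p,m): return R.from_euler('z',p[3]).apply(np.array(m)/1e3)+p[:3]
def f(p): return np.r_[(proj("top",W(p,tm))-tp).ravel(),(proj("side",W(p,sm))-sp).ravel()]
best=min((least_squares(f,[.3,.0,0,a]) for a in(0,.5,-.5,2.6,-2.6,3.1)),key=lambda r:r.cost)
print(best.x,np.degrees(best.x[3]),best.cost,best.fun.round(1))
s=read_state();r=R.from_quat(s["orientation"]);print(r.as_matrix().round(3))
E
```

```text
[ 5.17150320e-01 -1.04655381e-01 -4.58204771e-03  5.25135354e+00] 300.880394541959 1.3452452948716793 [ 0.2 -0.3  0.2 -0.3 -1.1  0.4 -0.5  0.1  0.2  0.5  0.6 -0.4  0.3 -0.1
 -0.1  0.1  0.  -0. ]
[[-0.951  0.311 -0.001]
 [ 0.311  0.951 -0.002]
 [-0.    -0.002 -1.   ]]
```

```bash
cat >> h.py <<'E'
def to(p0,R0,p,Rt): return (R0.inv().apply(np.array(p)-p0)/.4).round(3),((R0.inv()*Rt).as_rotvec()/np.pi).round(4)
def down(a): # tool down, y axis at world angle a deg
    y=np.array([np.cos(np.radians(a)),np.sin(np.radians(a)),0]);z=np.array([0,0,-1.]);return R.from_matrix(np.c_[np.cross(y,z),y,z])
E
python3 - <<'E'
from h import *
s=read_state();p,r=s["eef_pos"],R.from_quat(s["orientation"])
for q,a in[((.25,.25,.29),28),((.36,0,.29),-16),((.517,-.105,.25),-59.1)]:
    print(*to(p,r,q,down(a)));p,r=np.array(q),down(a)
E
```

```text
[-0.4   -0.523 -0.148] [-5.000e-04  2.000e-04  2.439e-01]
[-0.681 -0.051  0.   ] [0.     0.     0.2444]
[-0.144  0.45   0.1  ] [0.     0.     0.2394]
```

send_rows(slide=[[-0.02, -0.026, -0.03], [-0.06, -0.08, -0.06], [-0.11, -0.145, -0.09], [-0.16, -0.21, -0.12], [-0.21, -0.275, -0.148], [-0.26, -0.34, -0.148], [-0.31, -0.405, -0.148], [-0.355, -0.465, -0.148], [-0.385, -0.505, -0.148], [-0.4, -0.523, -0.148]], dr=[[0, 0, 0.01], [0, 0, 0.03], [0, 0, 0.06], [0, 0, 0.09], [0, 0, 0.125], [0, 0, 0.16], [0, 0, 0.19], [0, 0, 0.22], [0, 0, 0.237], [0, 0, 0.244]], grip=1)

```text
clock: 0.93
eef_pos: [0.25, 0.2475, 0.291]
orientation: [0.517, 0.856, -0.0, 0.0]
wrist_force: [-0.9, -0.6, 0.4]
opening: 0.0855
```

send_rows(slide=[[-0.034, -0.002, 0], [-0.1, -0.007, 0], [-0.18, -0.013, 0], [-0.265, -0.02, 0], [-0.35, -0.026, 0], [-0.435, -0.033, 0], [-0.52, -0.039, 0], [-0.6, -0.045, 0], [-0.655, -0.049, 0], [-0.681, -0.051, 0]], dr=[[0, 0, 0.01], [0, 0, 0.03], [0, 0, 0.06], [0, 0, 0.09], [0, 0, 0.125], [0, 0, 0.16], [0, 0, 0.19], [0, 0, 0.22], [0, 0, 0.237], [0, 0, 0.244]])

```text
clock: 1.77
eef_pos: [0.361, -0.0019, 0.2908]
orientation: [0.8, 0.6, 0.0, 0.001]
wrist_force: [-0.7, -0.1, 0.1]
opening: 0.0851
```

send_rows(slide=[[-0.007, 0.022, 0.005], [-0.022, 0.067, 0.015], [-0.039, 0.12, 0.027], [-0.056, 0.175, 0.039], [-0.074, 0.23, 0.051], [-0.092, 0.287, 0.064], [-0.11, 0.344, 0.076], [-0.127, 0.396, 0.088], [-0.138, 0.432, 0.096], [-0.144, 0.45, 0.1]], dr=[[0, 0, 0.01], [0, 0, 0.03], [0, 0, 0.06], [0, 0, 0.09], [0, 0, 0.125], [0, 0, 0.16], [0, 0, 0.19], [0, 0, 0.217], [0, 0, 0.233], [0, 0, 0.239]])

```text
clock: 2.6
eef_pos: [0.519, -0.1046, 0.2494]
orientation: [0.964, 0.267, -0.0, -0.0]
wrist_force: [0.5, -0.1, 0.8]
opening: 0.0854
```

Run:
```python
from h import *
a=get_image("top");b=get_image("side");s=read_state();p=s["eef_pos"];r=R.from_quat(s["orientation"])
print(s["clock"],p,r.as_matrix().round(4).tolist(),s["wrist_force"])
for n in("top","side"): print(n,proj(n,[p,[.517,-.105,.113]]).round(1).tolist())
c=np.zeros((600,800,3),np.uint8)
c[:,:400]=cv2.resize(a[225:345,170:250],(400,600),interpolation=2)
c[:,400:]=cv2.resize(b[130:280,230:330],(400,600),interpolation=2)
cv2.imwrite("pics/c2.png",cv2.convertScaleAbs(c,alpha=1.5))
```

```text
2.7 [ 0.51792848 -0.10425654  0.24972484] [[0.8565, 0.5162, -0.0011], [0.5162, -0.8565, 0.0005], [-0.0007, -0.001, -1.0]] [-0.44033155 -0.40859184 -0.19353105]
top [[199.0, 265.8], [214.8, 277.5]]
side [[271.4, 137.0], [275.6, 197.7]]
```

View pics/c2.png

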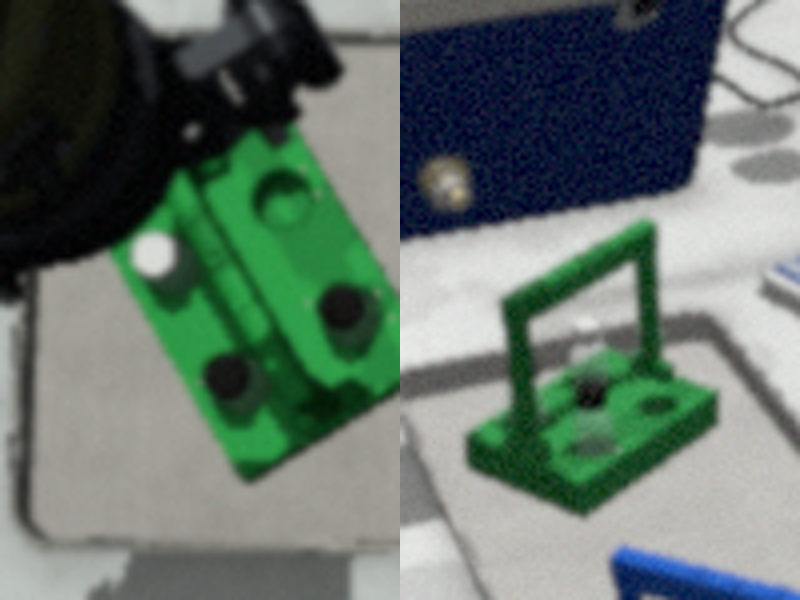

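The side crop shows the carrier standing upright, unobstructed, and the gripper above it. I'll descend with the fingers open and check the centring before closing.

send_rows(slide=[[0, 0, 0.02], [0, 0, 0.06], [0, 0, 0.11], [0, 0, 0.16], [0, 0, 0.21], [0, 0, 0.26], [0, 0, 0.31], [0, 0, 0.35], [0, 0, 0.372], [0, 0, 0.382]], dr=[[0, 0, 0], [0, 0, 0], [0, 0, 0], [0, 0, 0], [0, 0, 0], [0, 0, 0], [0, 0, 0], [0, 0, 0], [0, 0, 0], [0, 0, 0]])

```text
clock: 3.53
eef_pos: [0.5154, -0.1035, 0.0965]
orientation: [0.963, 0.268, -0.001, -0.001]
wrist_force: [-0.9, 0.4, -1.2]
opening: 0.0856
```

send_rows(slide=[[0, 0, 0], [0, 0, 0], [0, 0, 0], [0, 0, 0], [0, 0, 0], [0, 0, 0], [0, 0, 0], [0, 0, 0], [0, 0, 0], [0, 0, 0]], dr=[[0, 0, 0], [0, 0, 0], [0, 0, 0], [0, 0, 0], [0, 0, 0], [0, 0, 0], [0, 0, 0], [0, 0, 0], [0, 0, 0], [0, 0, 0]], grip=0.4)

```text
clock: 4.37
eef_pos: [0.5172, -0.1044, 0.0977]
orientation: [0.964, 0.268, -0.0, -0.0]
wrist_force: [-0.9, -0.1, 0.4]
opening: 0.0339
```

Run:
```python
from h import *
a=get_image("top");b=get_image("side");s=read_state();p=s["eef_pos"];r=R.from_quat(s["orientation"])
print(s["clock"],p,r.as_matrix().round(4).tolist(),s["wrist_force"],s["opening"])
for n in("top","side"): print(n,proj(n,[p,p+[0,0,.019]]).round(1).tolist())
c=np.zeros((600,800,3),np.uint8)
c[:,:400]=cv2.resize(a[225:345,170:250],(400,600),interpolation=2)
c[:,400:]=cv2.resize(b[160:265,240:310],(400,600),interpolation=2)
cv2.imwrite("pics/c3.png",cv2.convertScaleAbs(c,alpha=1.8))
```

```text
4.4667 [ 0.5172174  -0.10444536  0.09763819] [[0.8568, 0.5157, -0.0001], [0.5157, -0.8568, 0.0], [-0.0001, -0.0001, -1.0]] [ 0.34996929 -0.20618753  0.75348326] 0.03424485192591062
top [[216.0, 278.4], [214.1, 277.1]]
side [[276.1, 203.9], [275.5, 196.1]]
```

View pics/c3.png

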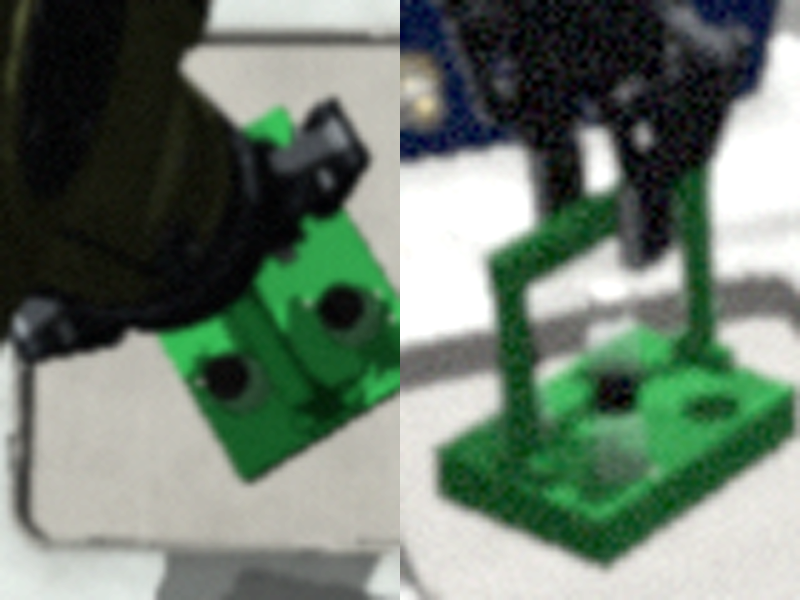

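In the side crop the fingers straddle the bar: the near tip is at (645,265), just below the bar, and the far finger is behind it. Closing now.

send_rows(slide=[[0, 0, 0], [0, 0, 0], [0, 0, 0], [0, 0, 0], [0, 0, 0], [0, 0, 0], [0, 0, 0], [0, 0, 0], [0, 0, 0], [0, 0, 0]], dr=[[0, 0, 0], [0, 0, 0], [0, 0, 0], [0, 0, 0], [0, 0, 0], [0, 0, 0], [0, 0, 0], [0, 0, 0], [0, 0, 0], [0, 0, 0]], grip=0, grip_force=60)

```text
clock: 5.3
eef_pos: [0.5173, -0.1043, 0.0978]
orientation: [0.964, 0.268, 0.0, -0.0]
wrist_force: [-0.5, 2.7, 0.3]
opening: 0.0108
```

send_rows(slide=[[0, 0, -0.002], [0, 0, -0.005], [0, 0, -0.01], [0, 0, -0.017], [0, 0, -0.025], [0, 0, -0.034], [0, 0, -0.042], [0, 0, -0.047], [0, 0, -0.05], [0, 0, -0.05]], dr=[[0, 0, 0], [0, 0, 0], [0, 0, 0], [0, 0, 0], [0, 0, 0], [0, 0, 0], [0, 0, 0], [0, 0, 0], [0, 0, 0], [0, 0, 0]])

```text
clock: 6.13
eef_pos: [0.5175, -0.1045, 0.1181]
orientation: [0.964, 0.268, 0.0, 0.0]
wrist_force: [-0.1, -0.5, -1.9]
opening: 0.0109
```

Run:
```python
from h import *
b=get_image("side");s=read_state()
print(s["clock"],s["eef_pos"],s["wrist_force"],s["wrist_torque"],s["opening"])
cv2.imwrite("pics/c4.png",cv2.convertScaleAbs(cv2.resize(b[150:270,220:340],(600,600),interpolation=2),alpha=1.8))
```

```text
6.1833 [ 0.51734269 -0.1044555   0.11788845] [ 1.13420215 -0.43879933 -2.33350969] [-0.03944584  0.00954993 -0.05565543] 0.010932574300872392
```

View pics/c4.png

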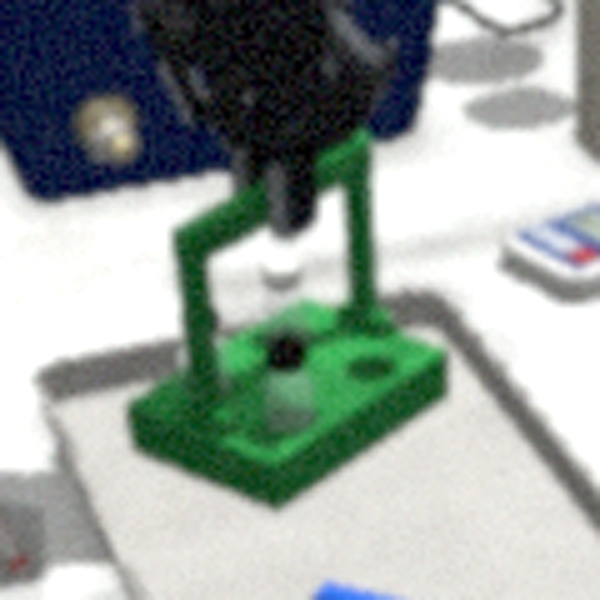

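The carrier is clear of the tray floor, level, and the vials are seated (white cap at (280,272), black cap at (285,350)). I'll lift the remaining 128 mm smoothly.

send_rows(slide=[[0, 0, -0.002], [0, 0, -0.006], [0, 0, -0.013], [0, 0, -0.023], [0, 0, -0.036], [0, 0, -0.052], [0, 0, -0.07], [0, 0, -0.09], [0, 0, -0.11], [0, 0, -0.13]], dr=[[0, 0, 0], [0, 0, 0], [0, 0, 0], [0, 0, 0], [0, 0, 0], [0, 0, 0], [0, 0, 0], [0, 0, 0], [0, 0, 0], [0, 0, 0]])

```text
clock: 7.02
eef_pos: [0.5175, -0.1045, 0.1708]
orientation: [0.964, 0.268, 0.0, 0.0]
wrist_force: [0.4, 0.3, -2.6]
opening: 0.0109
```

send_rows(slide=[[0, 0, -0.02], [0, 0, -0.04], [0, 0, -0.06], [0, 0, -0.08], [0, 0, -0.1], [0, 0, -0.12], [0, 0, -0.14], [0, 0, -0.158], [0, 0, -0.171], [0, 0, -0.18]], dr=[[0, 0, 0], [0, 0, 0], [0, 0, 0], [0, 0, 0], [0, 0, 0], [0, 0, 0], [0, 0, 0], [0, 0, 0], [0, 0, 0], [0, 0, 0]])

```text
clock: 7.85
eef_pos: [0.5175, -0.1045, 0.2425]
orientation: [0.964, 0.268, 0.0, 0.0]
wrist_force: [-0.2, -0.3, -2.4]
opening: 0.0104
```

send_rows(slide=[[0, 0, -0.005], [0, 0, -0.008], [0, 0, -0.01], [0, 0, -0.01], [0, 0, -0.01], [0, 0, -0.01], [0, 0, -0.01], [0, 0, -0.01], [0, 0, -0.01], [0, 0, -0.01]], dr=[[0, 0, 0], [0, 0, 0], [0, 0, 0], [0, 0, 0], [0, 0, 0], [0, 0, 0], [0, 0, 0], [0, 0, 0], [0, 0, 0], [0, 0, 0]])

```text
clock: 8.68
eef_pos: [0.5172, -0.1044, 0.2456]
orientation: [0.964, 0.268, -0.0, -0.0]
wrist_force: [0.2, -0.0, -2.3]
opening: 0.0109
```

Run:
```python
from h import *
b=get_image("side");a=get_image("top");s=read_state();p=s["eef_pos"]
print(s["clock"],p,s["orientation"],s["wrist_force"],s["wrist_torque"],s["opening"])
base=p-[0,0,.094]
W=R.from_euler('z',300.9,degrees=True).apply(np.array([(44,60,0),(44,-60,0),(-44,-60,0),(44,60,25),(44,-60,25),(-44,-60,25),(0,-57,122)])/1e3)+base
print(((proj("side",W)-[210,100])*4).round())
cv2.imwrite("pics/c5.png",cv2.convertScaleAbs(cv2.resize(b[100:250,210:360],(600,600),interpolation=2),alpha=1.8))
cv2.imwrite("pics/t5.png",a)
```

```text
8.7833 [ 0.51725109 -0.10444593  0.245693  ] [9.63523222e-01 2.67624738e-01 1.98801946e-06 1.16235665e-05] [-0.37510814 -0.70993833 -2.54225196] [ 0.01494163 -0.00858966  0.00624093] 0.010687301375877629
[[393. 306.]
 [243. 389.]
 [118. 345.]
 [391. 263.]
 [239. 344.]
 [113. 301.]
 [161. 135.]]
```

View pics/c5.png

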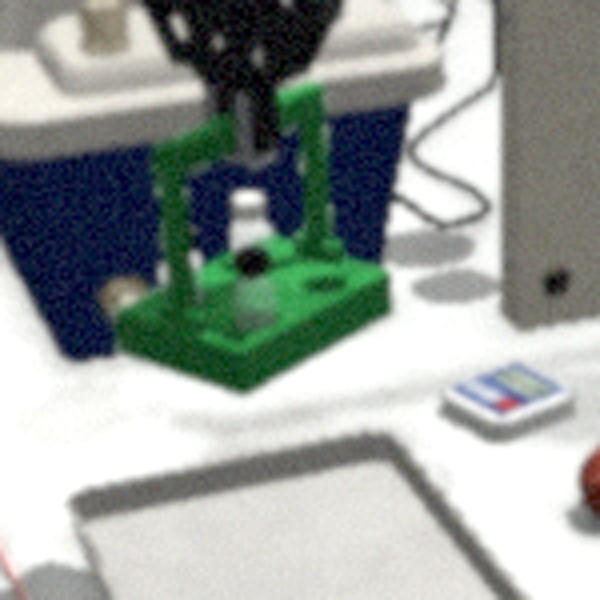

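View pics/t5.png

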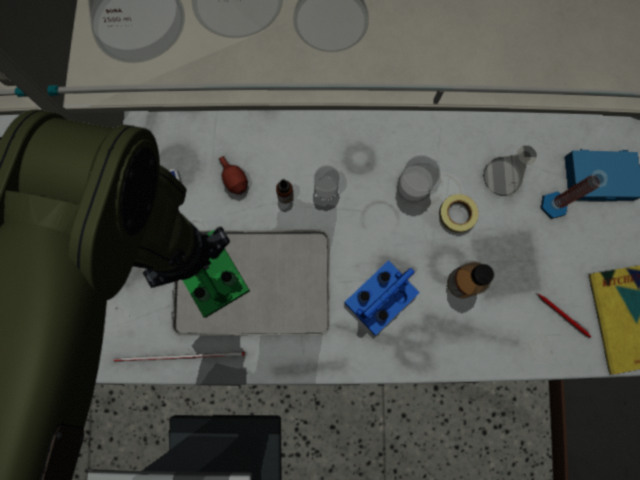

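The predicted underside corners (243,389) and (118,345) match the picture at (243,392) and (118,350). So the carrier is level with its underside at about 15 cm, its vials are seated, and the blue carrier and bystanders haven't moved. Holding still now.

send_rows(slide=[[0, 0, 0], [0, 0, 0], [0, 0, 0], [0, 0, 0], [0, 0, 0], [0, 0, 0], [0, 0, 0], [0, 0, 0], [0, 0, 0], [0, 0, 0]], dr=[[0, 0, 0], [0, 0, 0], [0, 0, 0], [0, 0, 0], [0, 0, 0], [0, 0, 0], [0, 0, 0], [0, 0, 0], [0, 0, 0], [0, 0, 0]])

```text
clock: 9.62
eef_pos: [0.5173, -0.1045, 0.2457]
orientation: [0.964, 0.268, 0.0, 0.0]
wrist_force: [0.3, -0.6, -2.0]
opening: 0.0108
```

send_rows(slide=[[0, 0, 0], [0, 0, 0], [0, 0, 0], [0, 0, 0], [0, 0, 0], [0, 0, 0], [0, 0, 0], [0, 0, 0], [0, 0, 0], [0, 0, 0]], dr=[[0, 0, 0], [0, 0, 0], [0, 0, 0], [0, 0, 0], [0, 0, 0], [0, 0, 0], [0, 0, 0], [0, 0, 0], [0, 0, 0], [0, 0, 0]])

```text
clock: 10.45
eef_pos: [0.5172, -0.1045, 0.2457]
orientation: [0.964, 0.268, 0.0, 0.0]
wrist_force: [0.7, 0.5, -1.4]
opening: 0.0105
```

send_rows(slide=[[0, 0, 0], [0, 0, 0], [0, 0, 0], [0, 0, 0], [0, 0, 0], [0, 0, 0], [0, 0, 0], [0, 0, 0], [0, 0, 0], [0, 0, 0]], dr=[[0, 0, 0], [0, 0, 0], [0, 0, 0], [0, 0, 0], [0, 0, 0], [0, 0, 0], [0, 0, 0], [0, 0, 0], [0, 0, 0], [0, 0, 0]])

```text
clock: 11.28
eef_pos: [0.5173, -0.1044, 0.2457]
orientation: [0.964, 0.268, 0.0, 0.0]
wrist_force: [-0.0, -0.9, -2.6]
opening: 0.0109
```

send_rows(slide=[[0, 0, 0], [0, 0, 0], [0, 0, 0], [0, 0, 0], [0, 0, 0], [0, 0, 0], [0, 0, 0], [0, 0, 0], [0, 0, 0], [0, 0, 0]], dr=[[0, 0, 0], [0, 0, 0], [0, 0, 0], [0, 0, 0], [0, 0, 0], [0, 0, 0], [0, 0, 0], [0, 0, 0], [0, 0, 0], [0, 0, 0]])

```text
clock: 12.12
eef_pos: [0.5172, -0.1044, 0.2457]
orientation: [0.964, 0.268, -0.0, -0.0]
wrist_force: [-1.1, 0.7, -2.1]
opening: 0.0109
```

send_rows(slide=[[0, 0, 0], [0, 0, 0], [0, 0, 0], [0, 0, 0], [0, 0, 0], [0, 0, 0], [0, 0, 0], [0, 0, 0], [0, 0, 0], [0, 0, 0]], dr=[[0, 0, 0], [0, 0, 0], [0, 0, 0], [0, 0, 0], [0, 0, 0], [0, 0, 0], [0, 0, 0], [0, 0, 0], [0, 0, 0], [0, 0, 0]])

```text
clock: 12.95
eef_pos: [0.5173, -0.1044, 0.2457]
orientation: [0.964, 0.268, 0.0, 0.0]
wrist_force: [-0.4, -0.5, -2.3]
opening: 0.0112
```

Run:
```python
from h import *
b=get_image("side");a=cv2.convertScaleAbs(cv2.resize(b[100:250,210:360],(600,600),interpolation=2),alpha=1.8)
d=cv2.absdiff(cv2.GaussianBlur(a,(0,0),6),cv2.GaussianBlur(cv2.imread("pics/c5.png"),(0,0),6));s=read_state()
print("max change since hold began",d.max(),s["clock"],s["eef_pos"],s["wrist_force"],s["opening"])
if d.max()<25: sign_off(); print("signed off")
```

```text
max change since hold began 16 13.0 [ 0.51726391 -0.10443552  0.24572241] [ 0.12286915 -0.23415894 -3.07611852] 0.01067739084476362
the job is handed in; nothing more can be done
signed off
```

The white-capped vial was in the green carrier, which stood in the tray. I gripped that carrier by the middle of its handle bar at 60 N, lifted it straight up about 148 mm and held it still for over 4 s. I signed off at 13.0 s with it still held up.

- **Height and level:** the underside was about 15 cm above the worktop (I estimate 0.149 to 0.152 m). The predicted corners matched the side picture to within about 2 px, so it hung level.
- **Vials:** the white vial and two black ones were still in their sockets in the pictures at the top of the lift. During the hold the side view showed no movement; I compared it in code and did not view a new picture.
- **Surroundings:** the blue carrier and the bystanders looked unmoved in the top view taken after the lift.
- **Disagreements:**
  - The first pose fit put the carrier's underside at -4.6 mm, which is not possible. I assumed a tray floor at about 2 mm instead, and the later pictures agreed with that to a few mm.
  - The gripper read an opening of 10.4 to 11.2 mm on the 12 mm bar.
  - A sideways force of 2.7 N when the fingers closed was gone after the lift.
  - The measured weight was about 2 to 3 N, somewhat noisy. That is near the bottom of the range expected for a loaded carrier (about 2.5 to 4.2 N).

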